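# Make up two coffee-machine repair kits

## Robot

A 7-joint arm with a two-finger parallel gripper is mounted at the origin on the work surface. World frame = base frame: x ahead of the robot, y to its left, z up, the work surface at z = 0. Lengths are in mm, angles in rad, forces in N, time in s.
With the tool pointing down it reaches from about 400 to 850 mm from the base axis. Payload 6.9 kg.
Tool frame: the origin (TCP) lies on the front face of the gripper's body, between the roots of the fingers; the fingertips stand 73 mm ahead of it and the grasp point (between the pads) lies 54 mm ahead of it; z points along the fingers, y is the line along which they close (so a half turn about z gives the same grasp; the last joint's range is limited). The gripper opens to 85 mm and grips with 20 to 120 N. Pads are 22 mm wide; open, the fingers measure 114 mm over their backs; the gripper's body (76 mm by 85 mm) begins 54 mm behind the grasp point. The pads swing forward as they close: fully open they stand 13 mm farther back than shut.
Start: joints at [1.284, 0.507, -0.238, 1.5, 0.126, 1.149, -0.155], TCP at [239.206, -577.403, 303.875] pointing down, gripper open.
Joint ranges: [-3.08, 3.08], [-0.24, 2.05], [-1.43, 1.35], [0, 2.5], [-1.52, 4.66], [0.17, 1.96], [-2.89, 2.89]. Speed limits (rad/s): [2.39, 2.39, 3.14, 3.14, 3.14, 3.14, 3.14].

## Interface

Orientations are given as a rotation vector (axis times angle).
In Python, from cell import arm, eyes, ticket gives the robot as it stands.
- The arm moves only by the tool apply_moves, never from a script. Its argument "rows" is a list of rows, each a list of 7 numbers: the shift along the tool's x, y, z normalised to -1 to 1, where 1 is 0.1 m, then the turn, a rotation vector about the tool's x, y, z normalised to -1 to 1, where 1 is 0.5 rad, then the opening, from 0 (shut) to 1 (fully open). In form: [[tx, ty, tz, wx, wy, wz, jaw], ...]. A call has 1 to 8 rows; each row is the pose to reach, as a shift and turn from the pose commanded when the call began, along the tool's axes at that moment; what a row does not reach only later rows make up. A row lasts 1/8 s, in which the tool goes at most 62.5 mm and 10.7 degrees, less where a joint would pass 70% of its speed; a pose out of reach is approached as far as the arm can. A call with a number of a shift or a turn outside -1 to 1 is refused whole. A call with a gripper value outside its range is refused whole. The fingers move at their own pace and stop on an object; the grip force is fixed at half the most. Time passes only in rows, so rows that repeat a pose let the fingers close. It gives the time, the measured TCP pose, the force, the opening and the grip force at its end, in the units of the state.
- arm.observe(): the state, without advancing time (a new reading comes with each control period).
- eyes.camera(name): name is "scene" or "side" or "wrist"; returns a dict with "color" (420x560x3 uint8, blue, green, red), "intrinsics" (3x3 intrinsics, pixels), "R" (3x3) and "t" (3): a world point X has camera coordinates R X + t. Camera axes: x right, y down, z forward; pixel columns grow to the right and rows downward; lengths in mm; the calibration is good to about 2 mm. A picture is of the moment at which its call begins. There is no depth.
- ticket.sign_off(): hands the job in; it is judged then, once.
The state is a dict: "time_s": time; "joints": joint angles; "qd": joint speeds; "effort": joint torques, N m; "ee_pos": TCP position; "eef_rot": TCP orientation; "wrist_force": force on the tool from outside, world axes, zero at the start; "wrist_torque": the same for the moment, N m; "finger_gap": opening from 0.0 (shut) to 1.0 (fully open); "grasp_force": force on a finger pad.
Only numpy, scipy, OpenCV 4.12 (cv2) and the standard library are available. Lean on these libraries where they do the work, as an engineer would, in place of code of your own. Each camera call takes 0.05 s, during which the arm holds its last target. There are 200 camera calls.

## Task

Make up two repair kits from the spare parts on the bench, one part to a compartment, each standing upright and flat on its compartment's floor: the pump and the large gear go in the two-compartment tray; the tall piston goes in the middle of the three-compartment tray with the small gear and the valve in its two end compartments, either way round. Set the parts down rather than dropping them, and leave the short piston, the multimeter and the spray can where they are.

Things in the scene. Friction and masses are not known exactly. Their poses are not given: they have to be found in the camera images.
- tray_two: Low aluminium tray with two equal compartments side by side, fixed to the bench. Outside 164 (its x) by 84 (its y) mm, rim and divider 14 mm high, walls and floor 4 mm thick. Origin: centre of its underside, under the divider. Compartments are 76 x 76 mm inside, centred at x = +40 and -40 mm, y = 0; their floor is 4 mm above the origin. z up.
- tray_three: Low aluminium tray with three compartments in a row, fixed to the bench. Outside 232 (its x) by 84 (its y) mm, rim and dividers 14 mm high, walls and floor 4 mm thick. Origin: centre of its underside. The middle compartment is centred at x = 0, 64 mm (x) by 76 mm (y) inside; the two end ones are centred at x = +74 and -74 mm, y = 0, 76 x 76 mm inside; floor 4 mm above the origin. z up.
- pump: Small vibration pump, loose: black coil block between two steel side plates, 40 (x) x 44 (y) x 44 (z) mm, with a short round port at each end, a white one 18 mm in diameter to its +x and a brass one 12 mm to its -x, 60 mm long over the ports, which lie 22 mm up. Two thin tabs on top reach 48 mm. Grip it across the side plates (its y, 44 mm). Origin: centre of the underside, z up. About 350 g.
- large_gear: Loose white plastic gear wheel lying flat, 60 mm across and 12 mm thick, with a plain round hub 26 mm in diameter rising from its middle to 44 mm above the underside. Origin: centre of the underside, z up along the hub. About 60 g.
- small_gear: Loose white plastic gear wheel like the large one but 40 mm across, 12 mm thick, with the same round hub, 26 mm in diameter, top 44 mm above the underside. Origin: centre of the underside, z up along the hub. About 40 g.
- valve: Loose brass valve standing on a round foot 44 mm in diameter and 8 mm thick; its upright round body is 28 mm in diameter, top 46 mm above the underside. A side nozzle 12 mm in diameter sticks out along its +x to 26 mm from the axis, centred 27 mm up, so grip the body across its y. Origin: centre of the foot's underside, z up. About 150 g.
- tall_piston: Loose white plastic piston standing upright: plain cylinder 36 mm in diameter, 62 mm tall, with a dark seal line near each end. Origin: centre of the underside, z up. About 70 g.
- short_piston: A white plastic piston, wider and much shorter than the tall one: 52 mm in diameter, 30 mm tall, loose; it belongs to no kit and stays where it is. Origin: centre of the underside, z up.
- multimeter: Bystander: grey multimeter lying on the bench beyond the parts, 150 (x) x 75 (y) x 32 mm. Origin: centre of the underside. Leave alone.
- spray_can: Bystander: upright spray can, 52 mm in diameter, 160 mm tall, beyond the parts. Origin: centre of the underside. Leave alone.

How it is judged (in metres and radians):
At the end, for the whole second after the job is handed in: Pump and large gear in a compartment each of tray_two; tall piston in the middle of tray_three, small gear and valve in its ends; each within 23 mm of the compartment centre in x and y, within 4 mm of its floor, tilt under 0.1 rad, at rest; short piston, multimeter, can moved under 20 mm (z of pump in the frame of tray_two between 0.001 and 0.008 m and angle between each of pump, large_gear, tall_piston, small_gear, valve's own z axis and vertical below 0.1 rad and linear speed of each of pump, large_gear, tall_piston, small_gear, valve below 0.02 m/s and angular speed of each of pump, large_gear, tall_piston, small_gear, valve below 0.2 rad/s and z of large_gear in the frame of tray_two between 0.001 and 0.008 m and z of tall_piston in the frame of tray_three between 0.001 and 0.008 m and z of small_gear in the frame of tray_three between 0.001 and 0.008 m and z of valve in the frame of tray_three between 0.001 and 0.008 m and x of tall_piston in the frame of tray_three between -0.023 and 0.023 m and y of tall_piston in the frame of tray_three between -0.023 and 0.023 m and ((x of pump in the frame of tray_two between 0.017 and 0.063 m and y of pump in the frame of tray_two between -0.023 and 0.023 m and x of large_gear in the frame of tray_two between -0.063 and -0.017 m and y of large_gear in the frame of tray_two between -0.023 and 0.023 m) or (x of pump in the frame of tray_two between -0.063 and -0.017 m and y of pump in the frame of tray_two between -0.023 and 0.023 m and x of large_gear in the frame of tray_two between 0.017 and 0.063 m and y of large_gear in the frame of tray_two between -0.023 and 0.023 m)) and ((x of small_gear in the frame of tray_three between 0.051 and 0.097 m and y of small_gear in the frame of tray_three between -0.023 and 0.023 m and x of valve in the frame of tray_three between -0.097 and -0.051 m and y of valve in the frame of tray_three between -0.023 and 0.023 m) or (x of small_gear in the frame of tray_three between -0.097 and -0.051 m and y of small_gear in the frame of tray_three between -0.023 and 0.023 m and x of valve in the frame of tray_three between 0.051 and 0.097 m and y of valve in the frame of tray_three between -0.023 and 0.023 m)) and distance of each of short_piston, multimeter, spray_can from where it was at the start of the episode below 0.02 m); the robot touches nothing.
It fails at once if a kit part is dropped or thrown (moving faster than 0.7 m/s with no finger on it: a fall of about 25 mm) ((linear speed of pump above 0.7 m/s and contact force between pump and the fingers below 0.05 N) or (linear speed of large_gear above 0.7 m/s and contact force between large_gear and the fingers below 0.05 N) or (linear speed of tall_piston above 0.7 m/s and contact force between tall_piston and the fingers below 0.05 N) or (linear speed of small_gear above 0.7 m/s and contact force between small_gear and the fingers below 0.05 N) or (linear speed of valve above 0.7 m/s and contact force between valve and the fingers below 0.05 N)).
It fails at once if the short piston is moved by more than 20 mm (distance of short_piston from where it was at the start of the episode above 0.02 m).
It fails at once if the multimeter is moved by more than 20 mm (distance of multimeter from where it was at the start of the episode above 0.02 m).
It fails at once if the spray can is moved by more than 20 mm (distance of spray_can from where it was at the start of the episode above 0.02 m).
It also fails if it takes over 120 s, if anything falls off the work surface, if the arm or the gripper's body presses on something with over 40 N, if the wrist force passes 120 N, or if a joint passes its speed limit or range.

## Working session

There is one attempt and no reset: what is moved stays moved. The work goes in short steps, Python scripts to look and compute and a tool call to move; the robot and the scene stay as the last step left them, time stands still between calls to the robot, and variables do not carry over. Pictures are saved under pics/ and viewed, at most 14 in all, crops included, and the job is handed in when it is done.

Besides the shell and the picture viewer there is one more tool, called after "Emit:" as a command line: name --pt "numbers of a row" for each row, then --argument value for the rest. apply_moves: Moves the arm, as the interface text tells. Its arguments: {"type":"object","properties":{"rows":{"type":"array","items":{"type":"array","items":{"type":"number"}}}},"required":["rows"]}

```bash
mkdir -p pics
cat > h.py <<'E'
import numpy as np, cv2
from scipy.spatial.transform import Rotation as Ro
from cell import arm, eyes, ticket
def snap(n,f):
    c=eyes.camera(n); cv2.imwrite('pics/'+f,c['color']); np.savez('pics/'+f[:-4]+'.npz',K=c['intrinsics'],R=c['R'],t=c['t']); return c
def ray(f,uv,z):
    c=np.load('pics/'+f+'.npz'); R=c['R'];C=-R.T@c['t']; d=R.T@np.linalg.solve(c['K'],[uv[0],uv[1],1.])
    return (C+d*(z-C[2])/d[2]).round(1)
def proj(f,X):
    c=np.load('pics/'+f+'.npz'); p=c['K']@(c['R']@np.array(X,float)+c['t']); return (p[:2]/p[2]).round(1)
E
python3 - <<'E'
from h import *
for n in ['scene','side','wrist']:
    c=snap(n,n+'0.png'); print(n,(-c['R'].T@c['t']).round(), c['R'].round(2).tolist())
s=arm.observe(); print(s); print(Ro.from_rotvec(s['eef_rot']).as_matrix().round(3))
E
```

```text
scene [1061. -470.  771.] [[0.72, 0.7, 0.0], [0.53, -0.54, -0.66], [-0.46, 0.47, -0.75]]
side [259. 483. 733.] [[-0.79, -0.62, 0.02], [-0.47, 0.58, -0.67], [0.4, -0.53, -0.75]]
wrist [ 311. -547.  372.] [[0.38, -0.92, -0.0], [-0.88, -0.36, 0.3], [-0.28, -0.11, -0.95]]
{'time_s': 0.15, 'joints': array([ 1.2835002 ,  0.50818532, -0.23754776,  1.50088221,  0.12574553,
        1.14889948, -0.15480656]), 'qd': array([ 1.39932965e-04, -1.88803570e-03, -4.87612798e-04, -1.91586984e-03,
       -2.18870513e-04, -5.27642905e-06, -1.82146833e-03]), 'effort': array([-3.63712650e-03, -6.21006632e+01, -2.19032988e+00, -2.49839795e+01,
        1.25479064e-02,  9.07267851e-03,  2.41315354e-05]), 'ee_pos': array([ 239.06259924, -577.18087043,  303.21160939]), 'eef_rot': array([-3.07987381e+00, -6.12813655e-01,  5.06265388e-04]), 'wrist_force': array([ 0.53131443, -0.16631424,  0.06843775]), 'wrist_torque': array([0.01970555, 0.02398728, 0.04911499]), 'grasp_force': 0.0, 'finger_gap': 0.9998863819763644}
[[ 0.924  0.383 -0.001]
 [ 0.383 -0.924  0.001]
 [-0.    -0.001 -1.   ]]
```

View pics/scene0.png

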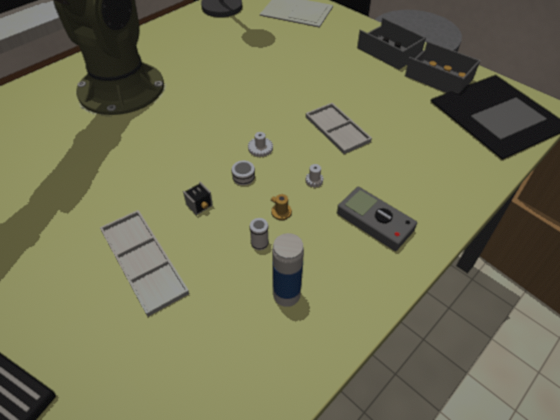

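View pics/side0.png

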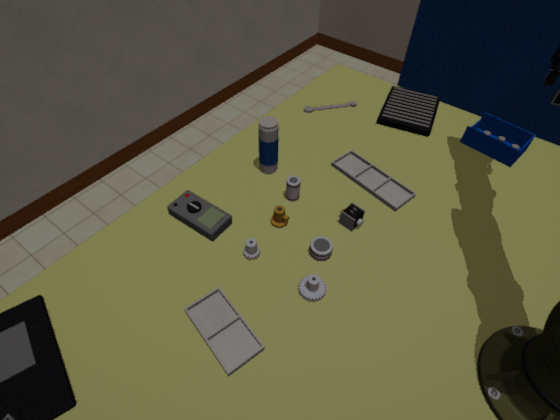

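The scene and side views show all the parts between the two trays. Tray_three is at lower left in scene (about 145,262) and tray_two at upper right (about 338,128). Next I triangulate the positions.

Run:
```python
from h import *
P={'large':((261,135),(313,279),44),'small':((315,169),(251,241),44),'valve':((281,199),(279,208),46),'tall':((260,224),(293,180),62),'pump':((197,189),(353,211),44),'short':((243,166),(321,242),30),'can':((288,241),(268,122),160)}
for k,(a,b,z) in P.items(): print(k,ray('scene0',a,z),ray('side0',b,z))
for f,L in (('scene0',[(103,240),(134,214),(187,291),(153,311)]),('side0',[(331,163),(349,153),(413,187),(397,207)]),('scene0',[(306,124),(332,106),(370,135),(347,151)]),('side0',[(186,320),(217,291),(263,345),(234,370)])):
    c=[ray(f,p,14)for p in L]; print(f,[list(map(float,x[:2])) for x in c],np.mean(c,0))
a=cv2.imread('pics/scene0.png')[90:320,90:430]; b=cv2.imread('pics/side0.png')[110:380,150:430]
cv2.imwrite('pics/z1.png',cv2.resize(a,None,fx=2.3,fy=2.3,interpolation=cv2.INTER_CUBIC))
cv2.imwrite('pics/z2.png',cv2.resize(b,None,fx=2.2,fy=2.2,interpolation=cv2.INTER_CUBIC))
```

```text
large [455.4  98.1  44. ] [449.4  98.4  44. ]
small [619.6 102.7  44. ] [614.8 104.4  44. ]
valve [628.1 -13.2  46. ] [626.  -12.8  46. ]
tall [653.1 -97.4  62. ] [648.4 -99.   62. ]
pump [ 481.5 -115.6   44. ] [ 481.2 -119.5   44. ]
short [489.7   7.7  30. ] [494.6  -2.1  30. ]
can [ 766.4 -141.5  160. ] [ 766.6 -144.2  160. ]
scene0 [[430.8, -319.5], [418.6, -237.9], [641.2, -274.4], [629.8, -341.8]] [ 530.1 -293.4   14. ]
side0 [[633.6, -265.1], [616.5, -336.0], [408.7, -323.2], [409.7, -229.0]] [ 517.125 -288.325   14.   ]
scene0 [[481.1, 229.3], [481.0, 330.3], [620.3, 308.2], [615.9, 224.2]] [549.575 273.     14.   ]
side0 [[603.0, 318.8], [600.2, 233.1], [450.0, 262.3], [462.1, 331.4]] [528.825 286.4    14.   ]
```

View pics/z1.png

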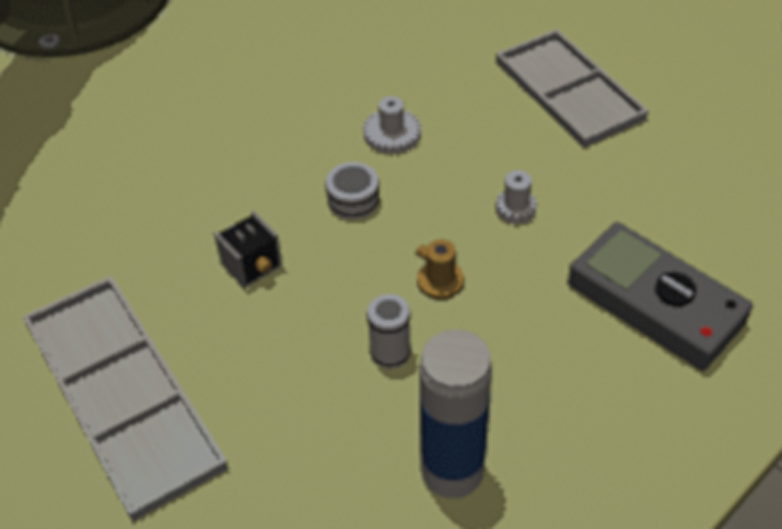

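View pics/z2.png

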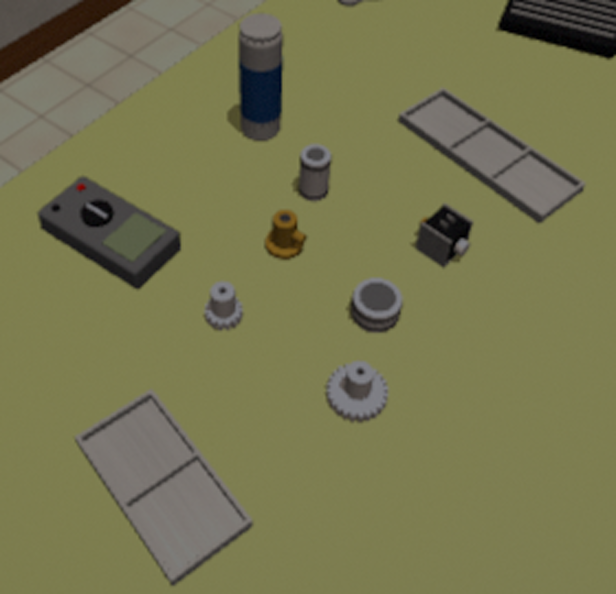

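Zoomed, the tray rims and part tops are clear. The valve nozzle points left in z1 (420,252) and the pump's brass port faces the scene camera at z1 (264,264). Now I fit the trays by least squares over both views.

```bash
cat > fit.py <<'E'
from h import *
from scipy.optimize import least_squares
A=lambda L:[(90+x/2.3,90+y/2.3) for x,y in L]; B=lambda L:[(150+x/2.2,110+y/2.2) for x,y in L]
def tray(sc,si,w,x0):
    c=np.array([[-w,-42],[-w,42],[w,42],[w,-42]])
    def f(p):
        Rm=np.array([[np.cos(p[2]),-np.sin(p[2])],[np.sin(p[2]),np.cos(p[2])]])
        X=[np.r_[Rm@k+p[:2],14] for k in c]
        return np.concatenate([proj('scene0',x)-s for x,s in zip(X,A(sc))]+[proj('side0',x)-s for x,s in zip(X,B(si))])
    r=least_squares(f,x0,diff_step=1e-3); print(r.x.round(3), f(r.x).round(1))
tray([(27,318),(110,283),(226,465),(133,507)],[(540,208),(581,183),(443,93),(402,120)],116,[525,-290,.05])
tray([(498,57),(558,34),(646,110),(586,137)],[(251,522),(173,575),(77,437),(151,396)],82,[540,280,-.1])
for k,a,b,z in [('large',(391,104),(360,370),44),('small',(517,178),(222,290),44),('valve',(441,246),(285,216),46),('tall',(389,307),(316,154),62),('short',(352,180),(377,296),30),('nozz',(421,252),(302,237),27),('brass',(264,264),None,22),('white',None,(460,245),22)]:
    print(k,a and ray('scene0',A([a])[0],z),b and ray('side0',B([b])[0],z))
E
python3 fit.py
```

```text
[ 5.22761e+02 -2.89044e+02  5.00000e-02] [-12.2  10.5 -13.7   1.4  11.1 -13.9  16.5  -1.6  19.5 -20.3 -11.2   9.4
 -25.8  14.6   7.3 -13. ]
[ 5.36529e+02  2.83879e+02 -1.13000e-01] [-3.6 -0.3 -5.7 -3.1  1.9 -3.9  3.6 -0.9  2.4 -6.7  5.   0.9 -4.8  4.8
 -5.9 -2.5]
large [454.3  95.9  44. ] [449.5  96.   44. ]
small [616.  106.1  44. ] [613.5 106.3  44. ]
valve [625.3  -8.1  46. ] [624.6 -13.1  46. ]
tall [651.  -97.6  62. ] [ 647.2 -100.    62. ]
short [494.9   2.9  30. ] [489.9   3.4  30. ]
nozz [605.9 -14.1  27. ] [600.9 -14.   27. ]
brass [ 510.5 -121.9   22. ] None
white None [ 459.3 -118.7   22. ]
```

```bash
sed -i 's/return (p\[:2\]\/p\[2\]).round(1)/return p[:2]\/p[2]/' h.py; sed -i 's/\[(540,208),(581,183),(443,93),(402,120)\]/[(581,183),(540,208),(402,120),(443,93)]/' fit.py; python3 fit.py | head -4
```

```text
[ 5.19153e+02 -2.88582e+02 -1.97000e-01] [-2.4 -1.2  0.1 -3.8  0.6 -2.7 -1.5  2.7  0.3 -0.9 -0.6  2.7 -3.  -3.6
 -1.9 -3.2]
[ 5.37215e+02  2.82970e+02 -2.40000e-01] [-1.8 -2.6 -1.4 -3.2  0.3 -0.8 -1.2 -0.1  0.1 -1.7 -1.3  2.  -1.8 -0.7
 -0.4 -4.1]
```

Emit:
apply_moves --pt "1 -1 0 0 0 0.785 1" --pt "1 -1 0 0 0 0.785 1" --pt "1 -1 0 0 0 0.785 1" --pt "1 -1 0 0 0 0.785 1" --pt "1 -1 0 0 0 0.785 1"

```text
time_s: 0.78
ee_pos: [292.6, -447.9, 303.8]
eef_rot: [3.141, -0.001, -0.001]
wrist_force: [-0.4, -0.3, 0.0]
finger_gap: 0.998
grasp_force: 0.0
```

Emit:
apply_moves --pt "1 -1 0 0 0 0 1" --pt "1 -1 0 0 0 0 1" --pt "1 -1 0 0 0 0 1" --pt "1 -1 0 0 0 0 1"

```text
time_s: 1.27
ee_pos: [393.4, -347.3, 303.6]
eef_rot: [-3.142, -0.002, 0.001]
wrist_force: [0.1, -0.9, 0.9]
finger_gap: 1.004
grasp_force: 0.0
```

Emit:
apply_moves --pt "0.9 -0.6 0 0 0 0 1" --pt "0.9 -0.6 0 0 0 0 1" --pt "0.9 -0.6 0 0 0 0 1" --pt "0.9 -0.6 0 0 0 0 1"

```text
time_s: 1.78
ee_pos: [481.6, -289.3, 303.4]
eef_rot: [3.141, -0.005, -0.003]
wrist_force: [-0.5, -0.2, -0.1]
finger_gap: 1.001
grasp_force: 0.0
```

Run:
```python
from h import *
c=snap('wrist','w1.png'); s=arm.observe(); print(s['time_s'],s['ee_pos'].round(1),Ro.from_rotvec(s['eef_rot']).as_matrix().round(3).tolist(),(-c['R'].T@c['t']).round())
print([proj('w1',p).round() for p in [(519,-289,4),(446,-274,4),(592,-303,4),(485,-120,22)]])
```

```text
1.825 [ 481.4 -289.4  303.6] [[1.0, -0.004, -0.002], [-0.004, -1.0, -0.001], [-0.002, 0.001, -1.0]] [ 559. -289.  372.]
[array([282., 130.]), array([268., 203.]), array([297.,  48.]), array([104., 170.])]
```

View pics/w1.png

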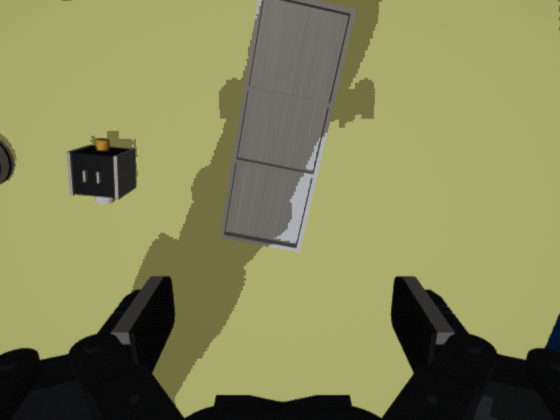

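The wrist view confirms tray_three: the predicted compartment centres (282,130) and (268,203) match. The pump top spans about (69,150)–(117,199), with brass toward +x.

Run:
```python
from h import *
for p in [(70,150),(73,194),(116,199),(118,152)]: print(ray('w1',p,44))
print(ray('w1',(102,141),22),ray('w1',(104,201),22))
```

```text
[ 507.2 -104.    44. ]
[467.4 -99.6  44. ]
[ 462.4 -137.9   44. ]
[ 505.3 -145.6   44. ]
[ 511.9 -122.6   22. ] [ 454.  -115.8   22. ]
```

Emit:
apply_moves --pt "0 -1 0.5 0 0 0 1" --pt "0 -1 0.9 0 0 0 1" --pt "0 -1 0.9 0 0 0 1" --pt "0 -1 0.9 0 0 0 1"

```text
time_s: 2.33
ee_pos: [482.5, -188.1, 213.8]
eef_rot: [3.141, -0.002, -0.002]
wrist_force: [0.6, -0.4, 0.4]
finger_gap: 1.003
grasp_force: 0.0
```

Emit:
apply_moves --pt "0.04 -0.68 0 0 0 0 1" --pt "0.04 -0.68 0.3 0 0 0 1" --pt "0.04 -0.68 0.3 0 0 0 1" --pt "0.04 -0.68 0.3 0 0 0 1"

```text
time_s: 2.82
ee_pos: [487.8, -120.9, 185.1]
eef_rot: [3.14, -0.004, 0.002]
wrist_force: [0.6, -0.5, 0.8]
finger_gap: 0.999
grasp_force: 0.0
```

Emit:
apply_moves --pt "0 0 0.4 0 0 0 1" --pt "0 0 0.9 0 0 0 1" --pt "0 0 0.9 0 0 0 1" --pt "0 0 0.9 0 0 0 0" --pt "0 0 0.9 0 0 0 0" --pt "0 0 0.9 0 0 0 0" --pt "0 0 0.9 0 0 0 0" --pt "0 0 0.9 0 0 0 0"

```text
time_s: 3.82
ee_pos: [488.3, -119.3, 96.3]
eef_rot: [3.14, -0.001, 0.006]
wrist_force: [-2.2, -0.1, 12.6]
finger_gap: 0.511
grasp_force: 58.0
```

Emit:
apply_moves --pt "0 0 -0.3 0 0 0 0" --pt "0 0 -0.8 0 0 0 0" --pt "0 -0.5 -1 0 0 0 0" --pt "0 -1 -1 0 0 0 0" --pt "0 -1 -1 0 0 0 0" --pt "0 -1 -1 0 0 0 0"

```text
time_s: 4.58
ee_pos: [486.9, -18.9, 194.4]
eef_rot: [3.141, 0.002, 0.0]
wrist_force: [0.3, -1.3, -5.0]
finger_gap: 0.509
grasp_force: 62.0
```

Emit:
apply_moves --pt "0 -0.5 0 0 0 0 0" --pt "0 -1 -0.2 0 0 0 0" --pt "0 -1 -0.5 0 0 0 0" --pt "0 -1 -0.5 0 0 0 0"

```text
time_s: 5.08
ee_pos: [488.2, 80.5, 245.4]
eef_rot: [3.141, -0.001, 0.006]
wrist_force: [-0.9, 0.0, -4.9]
finger_gap: 0.505
grasp_force: 62.2
```

Emit:
apply_moves --pt "0 -0.5 0 0 0 0 0" --pt "0 -1 0 0 0 0 0" --pt "0 -1 0 0 0 0 0" --pt "0 -1 0 0 0 0 0"

```text
time_s: 5.58
ee_pos: [487.1, 179.3, 242.6]
eef_rot: [3.14, -0.003, -0.003]
wrist_force: [-0.2, -0.7, -5.1]
finger_gap: 0.507
grasp_force: 62.3
```

Run:
```python
from h import *
c=snap('wrist','w2.png'); s=arm.observe(); print(s['time_s'],s['ee_pos'].round(1),s['finger_gap'],s['grasp_force'])
print([proj('w2',p).round() for p in [(537,283,14),(576,273,4),(498,293,4)]])
```

```text
5.625 [487.2 178.9 242.8] 0.5112884539323439 62.347438568249345
[array([148., 124.]), array([160.,  71.]), array([145., 171.])]
```

View pics/w2.png

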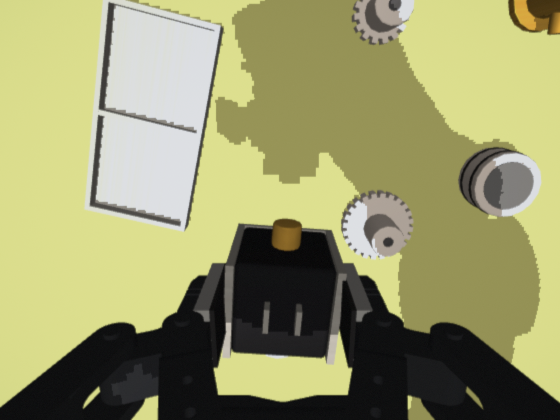

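The pump is held squarely. Tray_two's divider midpoint is at about (149,120), as predicted. The large gear's hub top is at (389,241) and the small gear's hub at (395,5).

Emit:
apply_moves --pt "0.07 -0.5 0 0 0 0 0" --pt "0.15 -1 0 0 0 0 0" --pt "0.15 -1 0 0 0 0 0" --pt "0.15 -1 0 0 0 0 0"

```text
time_s: 6.12
ee_pos: [502.5, 279.1, 243.1]
eef_rot: [3.14, -0.003, -0.001]
wrist_force: [-0.2, -1.3, -4.9]
finger_gap: 0.508
grasp_force: 62.5
```

Emit:
apply_moves --pt "0 -0.14 0.3 0 0 0 0" --pt "0 -0.14 0.8 0 0 0 0" --pt "0 -0.14 1 0 0 0 0" --pt "0 -0.14 1 0 0 0 0" --pt "0 -0.14 1 0 0 0 0"

```text
time_s: 6.75
ee_pos: [503.1, 294.4, 145.0]
eef_rot: [-3.141, 0.002, -0.002]
wrist_force: [0.5, -0.5, -4.4]
finger_gap: 0.507
grasp_force: 62.5
```

Run:
```python
from h import *
c=snap('wrist','w3.png'); s=arm.observe(); print(s['time_s'],s['ee_pos'].round(1),s['finger_gap'],s['grasp_force'])
print('large',ray('w2',(389,241),44),ray('w2',(377,223),6),'small',ray('w2',(395,5),44))
```

```text
6.8 [503.1 294.8 145.3] 0.5091513228700049 62.46199588291347
large [451.1  97.4  44. ] [451.8  97.5   6. ] small [613.7 107.1  44. ]
```

View pics/w3.png

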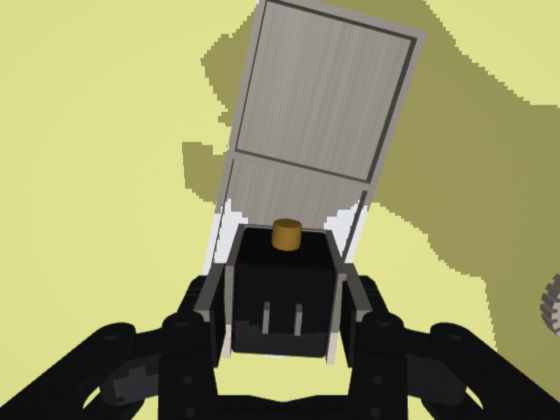

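Run:
```python
from h import *
for p in [(232,152),(372,187),(262,-2),(425,33)]: print(ray('w3',p,14))
```

```text
[547.9 321.5  14. ]
[528.4 245.6  14. ]
[621.1 304.1  14. ]
[605.6 225.1  14. ]
```

Emit:
apply_moves --pt "-0.01 0 0.2 0 0 0 0" --pt "-0.01 0 0.36 0 0 0 0" --pt "-0.01 0 0.4 0 0 0 0" --pt "-0.01 0 0.42 0 0 0 0" --pt "-0.01 0 0.44 0 0 0 0" --pt "-0.01 0 0.45 0 0 0 0"

```text
time_s: 7.55
ee_pos: [501.5, 295.6, 100.4]
eef_rot: [-3.141, -0.0, -0.003]
wrist_force: [-4.0, -1.8, 13.7]
finger_gap: 0.505
grasp_force: 64.2
```

Emit:
apply_moves --pt "0 0 0 0 0 0 1" --pt "0 0 0 0 0 0 1" --pt "0 0 0 0 0 0 1" --pt "0 0 0 0 0 0 1" --pt "0 0 -0.3 0 0 0 1" --pt "0 0 -0.9 0 0 0 1" --pt "0 0 -0.9 0 0 0 1"

```text
time_s: 8.43
ee_pos: [502.9, 296.8, 193.3]
eef_rot: [-3.137, -0.0, -0.011]
wrist_force: [0.1, 0.8, -1.0]
finger_gap: 1.001
grasp_force: 0.0
```

Emit:
apply_moves --pt "-0.3 0.5 0 0 0 0 1" --pt "-0.5 1 0 0 0 0 1" --pt "-0.5 1 0 0 0 0 1" --pt "-0.5 1 0 0 0 0 1"

```text
time_s: 8.93
ee_pos: [451.5, 195.6, 188.8]
eef_rot: [-3.141, 0.0, -0.001]
wrist_force: [-0.0, -0.2, -0.0]
finger_gap: 0.998
grasp_force: 0.0
```

Emit:
apply_moves --pt "0 0.5 0 0 0 0 1" --pt "0 0.98 0 0 0 0 1" --pt "0 0.98 0 0 0 0 1" --pt "0 0.98 0 0 0 0 1" --pt "0 0.98 0 0 0 0 1"

```text
time_s: 9.55
ee_pos: [451.5, 99.1, 188.8]
eef_rot: [-3.141, -0.005, -0.0]
wrist_force: [0.1, 0.7, 0.4]
finger_gap: 1.006
grasp_force: 0.0
```

Emit:
apply_moves --pt "0 0.01 0.4 0 0 0 1" --pt "0 0.01 0.93 0 0 0 1" --pt "0 0.01 0.93 0 0 0 1" --pt "0 0.01 0.93 0 0 0 0" --pt "0 0.01 0.93 0 0 0 0" --pt "0 0.01 0.93 0 0 0 0" --pt "0 0.01 0.93 0 0 0 0" --pt "0 0.01 0.93 0 0 0 0"

```text
time_s: 10.55
ee_pos: [451.8, 96.4, 97.4]
eef_rot: [-3.141, -0.0, -0.004]
wrist_force: [-2.3, -0.2, 13.4]
finger_gap: 0.278
grasp_force: 58.2
```

Emit:
apply_moves --pt "0 0 0 0 0 0 0" --pt "0 0 -0.3 0 0 0 0" --pt "0 0 -0.8 0 0 0 0" --pt "0 0 -1 0 0 0 0" --pt "0 0 -1 0 0 0 0"

```text
time_s: 11.18
ee_pos: [451.9, 96.3, 197.7]
eef_rot: [-3.141, 0.0, -0.006]
wrist_force: [0.2, -1.2, 0.2]
finger_gap: 0.28
grasp_force: 59.0
```

Emit:
apply_moves --pt "0.3 -0.45 0 0 0 0 0" --pt "0.6 -0.9 0 0 0 0 0" --pt "0.6 -0.9 0 0 0 0 0" --pt "0.6 -0.9 0 0 0 0 0"

```text
time_s: 11.68
ee_pos: [510.2, 185.7, 194.5]
eef_rot: [3.14, 0.001, -0.004]
wrist_force: [-1.4, -0.9, -0.9]
finger_gap: 0.28
grasp_force: 59.2
```

Emit:
apply_moves --pt "0.33 -0.44 0 0 0 0 0" --pt "0.65 -0.88 0 0 0 0 0" --pt "0.65 -0.88 0.3 0 0 0 0" --pt "0.65 -0.88 0.5 0 0 0 0" --pt "0.65 -0.88 0.5 0 0 0 0"

```text
time_s: 12.3
ee_pos: [574.9, 272.2, 143.8]
eef_rot: [3.139, -0.001, -0.006]
wrist_force: [-0.3, -0.4, -0.5]
finger_gap: 0.279
grasp_force: 59.3
```

Run:
```python
from h import *
c=snap('wrist','w4.png'); s=arm.observe(); print(s['time_s'],s['ee_pos'].round(1),s['finger_gap'],s['grasp_force'])
snap('side','s4.png')
```

```text
12.35 [575.6 272.8 145.2] 0.27842667630372697 59.32386517524719
```

View pics/w4.png

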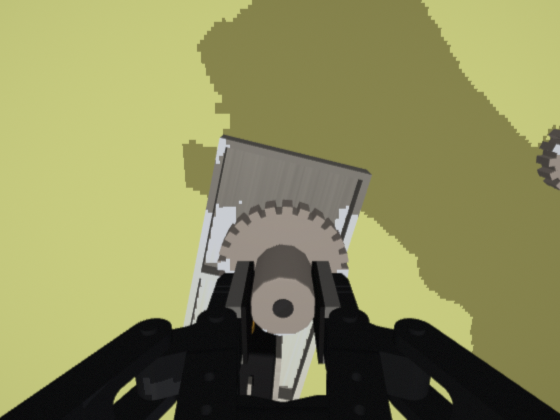

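The gear is held level and centred across the far compartment (edges at (205,260) and (350,255)). I lower it and release.

Emit:
apply_moves --pt "0.01 0 0.2 0 0 0 0" --pt "0.01 0 0.36 0 0 0 0" --pt "0.01 0 0.4 0 0 0 0" --pt "0.01 0 0.42 0 0 0 0" --pt "0.01 0 0.44 0 0 0 0" --pt "0.01 0 0.45 0 0 0 0" --pt "0.01 0 0.45 0 0 0 0"

```text
time_s: 13.28
ee_pos: [577.2, 274.5, 101.6]
eef_rot: [-3.141, -0.001, -0.001]
wrist_force: [-1.4, -0.3, 3.7]
finger_gap: 0.277
grasp_force: 60.0
```

Emit:
apply_moves --pt "0 0 0 0 0 0 1" --pt "0 0 0 0 0 0 1" --pt "0 0 0 0 0 0 1" --pt "0 0 0 0 0 0 1" --pt "0 0 -0.3 0 0 0 1" --pt "0 0 -0.9 0 0 0 1" --pt "0 0 -0.9 0 0 0 1"

```text
time_s: 14.15
ee_pos: [579.1, 275.7, 195.8]
eef_rot: [-3.137, -0.0, -0.012]
wrist_force: [0.2, 0.5, -0.4]
finger_gap: 1.002
grasp_force: 0.0
```

Emit:
apply_moves --pt "0 0.5 0 0 0 0 1" --pt "0 0.9 0 0 0 0 1" --pt "0 0.9 0 0 0 0 1" --pt "0 0.9 0 0 0 0 1"

```text
time_s: 14.65
ee_pos: [576.9, 184.8, 190.5]
eef_rot: [-3.141, -0.0, 0.001]
wrist_force: [0.8, 0.2, -0.6]
finger_gap: 0.999
grasp_force: 0.0
```

Emit:
apply_moves --pt "0.2 0.4 0 0 0 0 1" --pt "0.37 0.79 0 0 0 0 1" --pt "0.37 0.79 0 0 0 0 1" --pt "0.37 0.79 0 0 0 0 1" --pt "0.37 0.79 0 0 0 0 1"

```text
time_s: 15.28
ee_pos: [613.7, 107.6, 190.8]
eef_rot: [-3.14, -0.005, 0.001]
wrist_force: [0.3, 0.2, -0.4]
finger_gap: 0.997
grasp_force: 0.0
```

Run:
```python
from h import *
s=arm.observe(); print(s['time_s'],s['ee_pos'].round(1))
a=snap('wrist','w5.png')['color']; b=snap('side','s5.png')['color']
cv2.imwrite('pics/c5.png',cv2.resize(np.hstack([a,b]),None,fx=.714,fy=.714))
```

```text
15.275 [613.7 107.6 190.8]
```

View pics/c5.png

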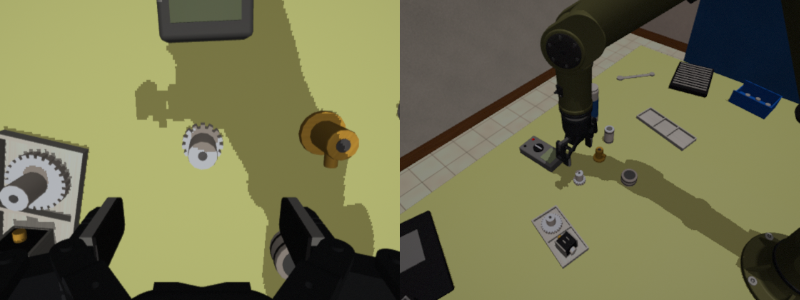

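Both tray_two parts sit upright in their compartments. The small gear's hub top is at full-size (284,218) and the valve top at (482,204), with the nozzle pointing toward -x.

Run:
```python
from h import *
print(ray('w5',(284,218),44),ray('w5',(282,203),6),'valve',ray('w5',(482,204),46),ray('w5',(461,185),4),'noz',ray('w5',(463,233),27))
```

```text
[615.4 107.2  44. ] [613.2 108.5   6. ] valve [625.1 -10.5  46. ] [626.  -16.8   4. ] noz [599.  -11.7  27. ]
```

Emit:
apply_moves --pt "0.01 0 0.4 0 0 0 1" --pt "0.01 0 0.95 0 0 0 1" --pt "0.01 0 0.95 0 0 0 1" --pt "0.01 0 0.95 0 0 0 0" --pt "0.01 0 0.95 0 0 0 0" --pt "0.01 0 0.95 0 0 0 0" --pt "0.01 0 0.95 0 0 0 0" --pt "0.01 0 0.95 0 0 0 0"

```text
time_s: 16.38
ee_pos: [615.9, 105.5, 97.7]
eef_rot: [-3.141, -0.0, -0.004]
wrist_force: [-0.9, -0.8, 8.0]
finger_gap: 0.272
grasp_force: 58.4
```

Emit:
apply_moves --pt "0 0 0 0 0 0 0" --pt "0 0 -0.3 0 0 0 0" --pt "0 0 -0.8 0 0 0 0" --pt "0 0 -1 0 0 0 0" --pt "0 0 -1 0 0 0 0"

```text
time_s: 17.0
ee_pos: [616.0, 105.5, 198.2]
eef_rot: [-3.141, -0.0, -0.007]
wrist_force: [0.1, -0.3, -0.9]
finger_gap: 0.281
grasp_force: 58.9
```

Emit:
apply_moves --pt "0 0.5 0 0 0 0 0" --pt "0 1 0 0 0 0 0" --pt "0 1 0 0 0 0 0" --pt "0 1 0 0 0 0 0"

```text
time_s: 17.5
ee_pos: [614.7, 5.5, 195.0]
eef_rot: [-3.141, 0.0, 0.002]
wrist_force: [0.3, 0.2, -0.4]
finger_gap: 0.279
grasp_force: 59.0
```

Emit:
apply_moves --pt "-0.1 0.5 0 0 0 0 0" --pt "-0.24 1 0 0 0 0 0" --pt "-0.24 1 0 0 0 0 0" --pt "-0.24 1 0 0 0 0 0"

```text
time_s: 18.0
ee_pos: [591.4, -92.9, 195.7]
eef_rot: [-3.14, -0.003, 0.0]
wrist_force: [-0.2, 1.7, -0.7]
finger_gap: 0.277
grasp_force: 59.1
```

Emit:
apply_moves --pt "0 0.5 0 0 0 0 0" --pt "0 1 0 0 0 0 0" --pt "0 1 0 0 0 0 0" --pt "0 1 0 0 0 0 0"

```text
time_s: 18.5
ee_pos: [591.9, -192.2, 195.6]
eef_rot: [-3.14, -0.004, -0.0]
wrist_force: [-0.8, -0.2, -0.3]
finger_gap: 0.28
grasp_force: 59.2
```

Emit:
apply_moves --pt "0 0.5 0 0 0 0 0" --pt "0 1 0 0 0 0 0" --pt "0 1 0 0 0 0 0" --pt "0 1 0 0 0 0 0"

```text
time_s: 19.0
ee_pos: [592.2, -291.9, 195.8]
eef_rot: [-3.14, -0.005, -0.001]
wrist_force: [0.2, 0.7, -0.3]
finger_gap: 0.279
grasp_force: 59.2
```

Emit:
apply_moves --pt "0 0.09 0.3 0 0 0 0" --pt "0 0.09 0.55 0 0 0 0" --pt "0 0.09 0.55 0 0 0 0" --pt "0 0.09 0.55 0 0 0 0"

```text
time_s: 19.5
ee_pos: [592.4, -302.0, 142.0]
eef_rot: [-3.141, -0.004, -0.002]
wrist_force: [0.0, -0.1, -0.5]
finger_gap: 0.278
grasp_force: 59.2
```

Run:
```python
from h import *
s=arm.observe(); print(s['time_s'],s['ee_pos'].round(1))
a=snap('wrist','w6.png')['color']; b=snap('scene','s6.png')['color']
cv2.imwrite('pics/c6.png',cv2.resize(np.hstack([a,b]),None,fx=.714,fy=.714))
print([proj('w6',p).round() for p in [(537,283,14),(592,-303,4)]])
```

```text
19.5 [ 592.4 -302.   142. ]
[array([-682.,  317.]), array([285., 227.])]
```

View pics/c6.png

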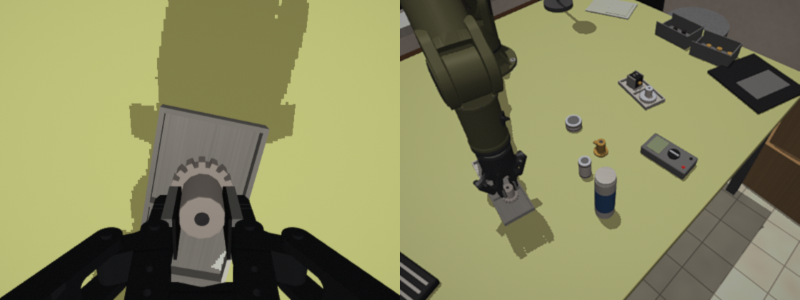

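The gear is above the far compartment; the outer rim corners are at full-size (227,146) and (375,178).

Run:
```python
from h import *
a,b=ray('w6',(227,146),14),ray('w6',(375,178),14); m=(a+b)/2; d=(a-b)[:2]/np.linalg.norm((a-b)[:2]); n=np.array([d[1],-d[0]])
print(a,b,m[:2]-42*n, m[:2]-116*n, m[:2]-190*n)
```

```text
[ 640.8 -272.6   14. ] [ 623.7 -351.2   14. ] [ 591.21000696 -302.9714519 ] [ 518.90144779 -287.24020047] [ 446.59288863 -271.50894905]
```

Matches. Lower and release, then move to the valve.

Emit:
apply_moves --pt "0 0 0.2 0 0 0 0" --pt "0 0 0.34 0 0 0 0" --pt "0 0 0.38 0 0 0 0" --pt "0 0 0.4 0 0 0 0" --pt "0 0 0.41 0 0 0 0" --pt "0 0 0.42 0 0 0 0" --pt "0 0 0.42 0 0 0 0"

```text
time_s: 20.48
ee_pos: [591.1, -303.4, 101.7]
eef_rot: [3.141, 0.0, 0.001]
wrist_force: [-7.6, 2.9, 16.7]
finger_gap: 0.278
grasp_force: 60.8
```

Emit:
apply_moves --pt "0 0 0 0 0 0 1" --pt "0 0 0 0 0 0 1" --pt "0 0 0 0 0 0 1" --pt "0 0 0 0 0 0 1" --pt "0 0 -0.3 0 0 0 1" --pt "0 0 -0.9 0 0 0 1" --pt "0 0 -0.9 0 0 0 1"

```text
time_s: 21.35
ee_pos: [593.7, -304.4, 194.0]
eef_rot: [3.138, 0.0, 0.013]
wrist_force: [0.3, -0.3, 0.1]
finger_gap: 1.002
grasp_force: 0.0
```

Emit:
apply_moves --pt "0 -0.5 0 0 0 0 1" --pt "0 -0.97 0 0 0 0 1" --pt "0 -0.97 0 0 0 0 1" --pt "0 -0.97 0 0 0 0 1"

```text
time_s: 21.85
ee_pos: [591.1, -207.1, 188.5]
eef_rot: [3.141, 0.001, -0.001]
wrist_force: [-0.5, -0.9, -0.4]
finger_gap: 0.997
grasp_force: 0.0
```

Emit:
apply_moves --pt "0 -0.5 0 0 0 0 1" --pt "0 -0.97 0 0 0 0 1" --pt "0 -0.97 0 0 0 0 1" --pt "0 -0.97 0 0 0 0 1"

```text
time_s: 22.35
ee_pos: [591.2, -111.5, 188.6]
eef_rot: [3.14, -0.002, -0.001]
wrist_force: [-0.2, -0.7, 0.2]
finger_gap: 1.001
grasp_force: 0.0
```

Emit:
apply_moves --pt "0.17 -0.5 0 0 0 0 1" --pt "0.34 -0.98 0 0 0 0 1" --pt "0.34 -0.98 0 0 0 0 1" --pt "0.34 -0.98 0 0 0 0 1" --pt "0.34 -0.98 0 0 0 0 1"

```text
time_s: 22.98
ee_pos: [624.9, -14.6, 188.6]
eef_rot: [3.14, -0.005, -0.001]
wrist_force: [-0.4, -0.3, -0.3]
finger_gap: 0.998
grasp_force: 0.0
```

Run:
```python
from h import *
s=arm.observe(); print(s['time_s'],s['ee_pos'].round(1))
a=snap('wrist','w7.png')['color']; b=snap('scene','s7.png')['color']
cv2.imwrite('pics/c7.png',cv2.resize(np.hstack([a,b]),None,fx=.714,fy=.714))
```

```text
22.975 [624.9 -14.6 188.6]
```

View pics/c7.png

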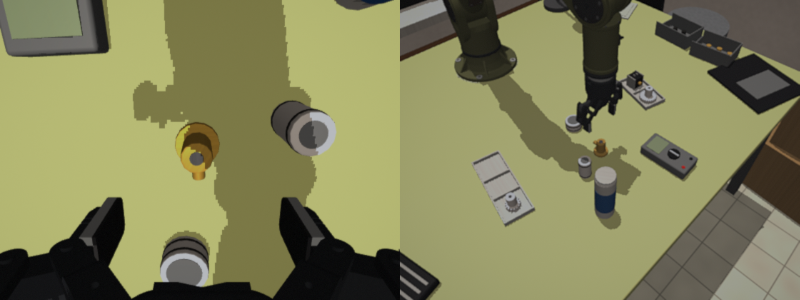

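The valve top is at full-size (274,221) with the nozzle straight toward -x. The tall piston top is at (444,185). The small gear stands upright in the far compartment of tray_three.

Run:
```python
from h import *
print(ray('w7',(274.5,221),46),ray('w7',(276,201),4),'noz',ray('w7',(277,247),27),'tall',ray('w7',(444,185),62))
```

```text
[626.2  -9.7  46. ] [626. -10.   4.] noz [601.  -10.7  27. ] tall [ 652.  -101.2   62. ]
```

Emit:
apply_moves --pt "0.01 -0.04 0.4 0 0 0 1" --pt "0.01 -0.04 0.93 0 0 0 1" --pt "0.01 -0.04 0.93 0 0 0 1" --pt "0.01 -0.04 0.93 0 0 0 0" --pt "0.01 -0.04 0.93 0 0 0 0" --pt "0.01 -0.04 0.93 0 0 0 0" --pt "0.01 -0.04 0.93 0 0 0 0" --pt "0.01 -0.04 0.93 0 0 0 0"

```text
time_s: 24.08
ee_pos: [626.9, -8.0, 97.8]
eef_rot: [3.141, -0.0, 0.004]
wrist_force: [-0.7, -1.3, 7.9]
finger_gap: 0.308
grasp_force: 58.5
```

Emit:
apply_moves --pt "0 0 0 0 0 0 0" --pt "0 0 -0.3 0 0 0 0" --pt "0 0 -0.8 0 0 0 0" --pt "0 0 -1 0 0 0 0" --pt "0 0 -1 0 0 0 0"

```text
time_s: 24.7
ee_pos: [626.9, -7.6, 198.0]
eef_rot: [3.142, 0.0, 0.006]
wrist_force: [-0.8, -0.4, -2.5]
finger_gap: 0.305
grasp_force: 59.2
```

Emit:
apply_moves --pt "-0.3 0.44 0 0 0 0 0" --pt "-0.6 0.88 0 0 0 0 0" --pt "-0.6 0.88 0 0 0 0 0" --pt "-0.6 0.88 0 0 0 0 0"

```text
time_s: 25.2
ee_pos: [565.9, -95.5, 195.0]
eef_rot: [-3.141, 0.0, 0.002]
wrist_force: [0.9, -0.1, -2.0]
finger_gap: 0.3
grasp_force: 59.6
```

Emit:
apply_moves --pt "-0.3 0.44 0 0 0 0 0" --pt "-0.6 0.88 0 0 0 0 0" --pt "-0.6 0.88 0 0 0 0 0" --pt "-0.6 0.88 0 0 0 0 0"

```text
time_s: 25.7
ee_pos: [507.1, -182.4, 195.6]
eef_rot: [-3.14, -0.003, -0.001]
wrist_force: [-0.3, 0.3, -2.0]
finger_gap: 0.302
grasp_force: 59.7
```

Emit:
apply_moves --pt "-0.3 0.44 0 0 0 0 0" --pt "-0.6 0.88 0 0 0 0 0" --pt "-0.6 0.88 0.3 0 0 0 0" --pt "-0.6 0.88 0.55 0 0 0 0" --pt "-0.6 0.88 0.55 0 0 0 0" --pt "-0.6 0.88 0.55 0 0 0 0"

```text
time_s: 26.45
ee_pos: [447.6, -270.7, 141.5]
eef_rot: [-3.141, -0.004, -0.002]
wrist_force: [-0.5, 0.6, -1.1]
finger_gap: 0.302
grasp_force: 59.8
```

Run:
```python
from h import *
s=arm.observe(); print(s['time_s'],s['ee_pos'].round(1))
a=snap('wrist','w8.png')['color']; b=snap('side','s8.png')['color']
cv2.imwrite('pics/c8.png',cv2.resize(np.hstack([a,b]),None,fx=.714,fy=.714))
```

```text
26.45 [ 447.6 -270.7  141.5]
```

View pics/c8.png

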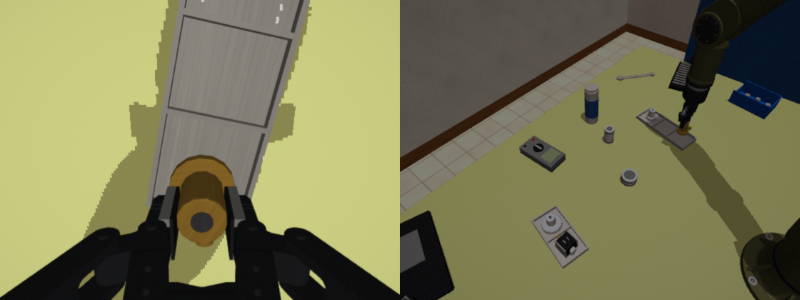

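The valve is above the near compartment; the divider midpoint is at about full-size (303,165).

Run:
```python
from h import *
m=ray('w8',(303,165),14)[:2]; u=np.array([np.cos(.205),-np.sin(.205)]); print(m,m-40*u,m+34*u)
```

```text
[ 486.1 -281.2] [ 446.93756062 -273.0573136 ] [ 519.38807347 -288.12128344]
```

Emit:
apply_moves --pt "0 0.02 0.2 0 0 0 0" --pt "0 0.02 0.33 0 0 0 0" --pt "0 0.02 0.37 0 0 0 0" --pt "0 0.02 0.39 0 0 0 0" --pt "0 0.02 0.4 0 0 0 0" --pt "0 0.02 0.41 0 0 0 0" --pt "0 0.02 0.41 0 0 0 0"

```text
time_s: 27.42
ee_pos: [446.4, -273.6, 101.7]
eef_rot: [3.141, 0.0, 0.001]
wrist_force: [-3.8, 3.3, 15.4]
finger_gap: 0.304
grasp_force: 61.6
```

Emit:
apply_moves --pt "0 0 0 0 0 0 1" --pt "0 0 0 0 0 0 1" --pt "0 0 0 0 0 0 1" --pt "0 0 0 0 0 0 1" --pt "0 0 -0.3 0 0 0 1" --pt "0 0 -0.9 0 0 0 1" --pt "0 0 -1 0 0 0 1"

```text
time_s: 28.3
ee_pos: [447.8, -274.3, 203.3]
eef_rot: [3.139, 0.0, 0.008]
wrist_force: [0.1, -0.3, 0.3]
finger_gap: 1.0
grasp_force: 0.0
```

Emit:
apply_moves --pt "0.35 -0.3 0 0 0 0 1" --pt "0.7 -0.6 0 0 0 0 1" --pt "0.7 -0.6 0 0 0 0 1" --pt "0.7 -0.6 0 0 0 0 1"

```text
time_s: 28.8
ee_pos: [515.5, -213.9, 199.1]
eef_rot: [3.142, 0.001, -0.003]
wrist_force: [-0.2, 0.2, -1.1]
finger_gap: 1.0
grasp_force: 0.0
```

Emit:
apply_moves --pt "0.35 -0.3 0 0 0 0 1" --pt "0.7 -0.6 0 0 0 0 1" --pt "0.7 -0.6 0 0 0 0 1" --pt "0.7 -0.6 0 0 0 0 1"

```text
time_s: 29.3
ee_pos: [585.0, -155.3, 199.3]
eef_rot: [3.141, -0.002, -0.003]
wrist_force: [0.7, -0.4, 0.2]
finger_gap: 0.996
grasp_force: 0.0
```

Emit:
apply_moves --pt "0.35 -0.3 0 0 0 0 1" --pt "0.64 -0.53 0 0 0 0 1" --pt "0.64 -0.53 0 0 0 0 1" --pt "0.64 -0.53 0 0 0 0 1" --pt "0.64 -0.53 0 0 0 0 1"

```text
time_s: 29.92
ee_pos: [649.1, -102.9, 199.9]
eef_rot: [3.14, -0.004, -0.001]
wrist_force: [0.1, 0.2, 1.3]
finger_gap: 1.0
grasp_force: 0.0
```

Run:
```python
from h import *
s=arm.observe(); print(s['time_s'],s['ee_pos'].round(1))
a=snap('wrist','w9.png')['color']; b=snap('scene','s9.png')['color']
cv2.imwrite('pics/c9.png',cv2.resize(np.hstack([a,b]),None,fx=.714,fy=.714))
```

```text
29.925 [ 649.1 -102.9  199.9]
```

View pics/c9.png

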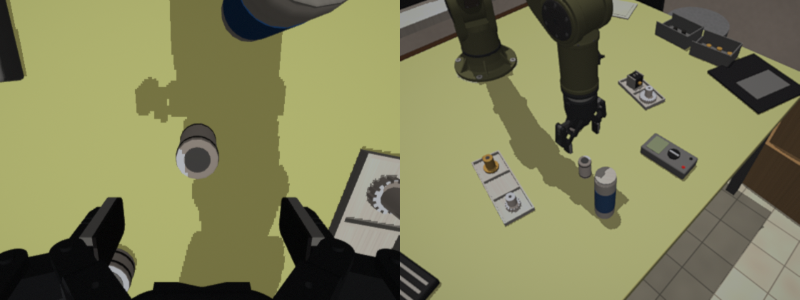

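The valve and small gear stand in tray_three's end compartments. The tall piston top is at full-size (276,223), nearly under the gripper.

Run:
```python
from h import *
print(ray('w9',(276,223),62))
```

```text
[650.8 -98.9  62. ]
```

Emit:
apply_moves --pt "0.01 -0.04 0.4 0 0 0 1" --pt "0.01 -0.04 0.95 0 0 0 1" --pt "0.01 -0.04 0.95 0 0 0 1" --pt "0.01 -0.04 0.95 0 0 0 0" --pt "0.01 -0.04 0.95 0 0 0 0" --pt "0.01 -0.04 0.95 0 0 0 0" --pt "0.01 -0.04 0.95 0 0 0 0" --pt "0.01 -0.04 0.95 0 0 0 0"

```text
time_s: 31.02
ee_pos: [652.3, -96.9, 107.1]
eef_rot: [3.141, -0.0, 0.005]
wrist_force: [-0.9, 0.4, 6.6]
finger_gap: 0.405
grasp_force: 58.7
```

Emit:
apply_moves --pt "0 0 0 0 0 0 0" --pt "0 0 -0.3 0 0 0 0" --pt "0 0 -0.8 0 0 0 0" --pt "0 0 -1 0 0 0 0" --pt "0 0 -1 0 0 0 0"

```text
time_s: 31.65
ee_pos: [652.1, -96.7, 207.4]
eef_rot: [3.141, 0.0, 0.007]
wrist_force: [-0.3, 0.8, -1.3]
finger_gap: 0.408
grasp_force: 59.6
```

Emit:
apply_moves --pt "-0.33 0.48 0 0 0 0 0" --pt "-0.66 0.96 0 0 0 0 0" --pt "-0.66 0.96 0 0 0 0 0" --pt "-0.66 0.96 0 0 0 0 0"

```text
time_s: 32.15
ee_pos: [585.0, -192.4, 204.1]
eef_rot: [-3.14, 0.0, 0.001]
wrist_force: [-0.4, 0.1, -1.1]
finger_gap: 0.405
grasp_force: 59.7
```

Emit:
apply_moves --pt "-0.33 0.48 0 0 0 0 0" --pt "-0.66 0.95 0 0 0 0 0" --pt "-0.66 0.95 0.3 0 0 0 0" --pt "-0.66 0.95 0.55 0 0 0 0" --pt "-0.66 0.95 0.55 0 0 0 0" --pt "-0.66 0.95 0.55 0 0 0 0"

```text
time_s: 32.9
ee_pos: [520.4, -286.6, 150.4]
eef_rot: [-3.141, -0.003, -0.001]
wrist_force: [0.3, 0.4, -0.0]
finger_gap: 0.407
grasp_force: 59.8
```

Emit:
apply_moves --pt "-0.01 0.02 0.2 0 0 0 0" --pt "-0.01 0.02 0.33 0 0 0 0" --pt "-0.01 0.02 0.37 0 0 0 0" --pt "-0.01 0.02 0.39 0 0 0 0" --pt "-0.01 0.02 0.4 0 0 0 0" --pt "-0.01 0.02 0.405 0 0 0 0" --pt "-0.01 0.02 0.405 0 0 0 0"

```text
time_s: 33.78
ee_pos: [518.8, -289.5, 111.1]
eef_rot: [3.141, 0.001, 0.002]
wrist_force: [-1.4, 1.7, 10.1]
finger_gap: 0.406
grasp_force: 60.8
```

Contact; release, lift and look.

Emit:
apply_moves --pt "0 0 0 0 0 0 1" --pt "0 0 0 0 0 0 1" --pt "0 0 0 0 0 0 1" --pt "0 0 0 0 0 0 1" --pt "0 0 -0.3 0 0 0 1" --pt "0 0 -0.9 0 0 0 1" --pt "0 0 -1 0 0 0 1"

```text
time_s: 34.65
ee_pos: [520.0, -290.2, 213.4]
eef_rot: [3.139, 0.0, 0.01]
wrist_force: [0.3, -0.2, 0.6]
finger_gap: 1.0
grasp_force: 0.0
```

Emit:
apply_moves --pt "-0.3 0 -0.5 0 0 0 1" --pt "-0.6 0 -1 0 0 0 1" --pt "-0.6 0 -1 0 0 0 1" --pt "-0.6 0 -1 0 0 0 1" --pt "-0.6 0 -1 0 0 0 1"

```text
time_s: 35.28
ee_pos: [458.3, -289.3, 307.8]
eef_rot: [-3.14, -0.001, 0.003]
wrist_force: [0.1, -0.0, -0.2]
finger_gap: 0.998
grasp_force: 0.0
```

Run:
```python
from h import *
s=arm.observe(); print(s['time_s'],s['ee_pos'].round(1))
a=snap('wrist','w10.png')['color']; b=snap('scene','s10.png')['color']
cv2.imwrite('pics/c10.png',cv2.resize(np.hstack([a,b]),None,fx=.714,fy=.714))
```

```text
35.275 [ 458.3 -289.3  307.8]
```

View pics/c10.png

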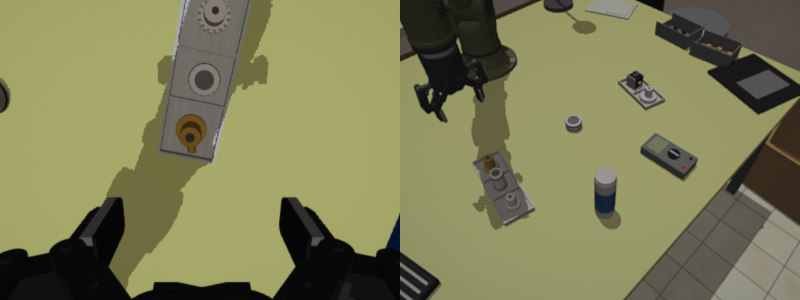

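All five parts stand upright and centred in their compartments: valve at (190,135), tall piston at (203,80) and small gear at (212,15) in the wrist half, with the pump and large gear in tray_two. The bystanders have not moved.

```bash
python3 -c "
from cell import ticket
print(ticket.sign_off())"
```

```text
the job is handed in; nothing more can be done
None
```

I placed all five parts upright in their compartments, left the short piston, multimeter and spray can alone, and handed the job in at about 35 s; no verdict came back.

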